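Test a bayonet lamp: cover the spare holder, uncap, push, twist and hold

TASK

Test the white stick-shaped LED lamp in the bench lamp tester. First press shut the cap that stands open on the tester's right-hand (white, screw-thread) holder, because both holders are live together and two must never be uncovered at once; then flip the cap of the left-hand (brass, bayonet) holder right back, take the stick lamp from the wooden rack, push it into that holder against its spring and twist it clockwise as far as it will go, about a quarter turn. The holder springs the lamp back off its contacts if you let go, so finish with the gripper still holding the lamp pushed in and turned hard over; leave the amber globe lamp in the rack alone.

Things in the scene. Friction and masses are not known exactly. Their poses are not given: they have to be found in the camera images.
- lamp_tester: Bench lamp tester, grey box with aluminium top, 150 x 230 x 62 mm (x, y, z), fixed to the bench. Origin: centre of its underside; x points from its front (meter, switch) to its back, y to its left. On top stand two collars, 41 mm wide, 20 mm high: bayonet holder (brass) at y = +55 mm, screw holder (white) at y = -55 mm, mouths at z = 82 mm. Meter, switch and fuse cap rise under 10 mm.
- bayonet_mouth (a point): Centre of the bayonet holder's mouth, level with its collar's top; axes as the tester's. Bore 24.4 mm wide. The 5 mm thick lip has two entry slots, 7 mm wide, front and back (white marks): the lamp enters only with its pins along the tester's x axis, either way round, within about 0.13 rad. With its foot 14 to 16 mm below the mouth the pins are under the lip and it can be turned.
- screw_mouth (a point): Centre of the mouth of the white screw holder, level with the top of its collar; nothing is put into it.
- contact_turn (a joint): How far the contact ring in the bayonet holder has been turned clockwise (seen from above) by the lamp's pins, rad: 0 at rest, 1.36 at the stop. The pins have up to 0.17 rad of play to each side before they drive it, so the lamp turns about 1.5 rad. Its spring pushes back with 0.08 Nm at 0 and 0.26 Nm at the stop.
- contact_push (a joint): How far the sprung contact plate in the bayonet holder is pushed down by the lamp's foot, m: 0 at rest (plate 8 mm below the mouth), 0.008 at the bottom (16 mm below); spring 6 N rising to 10 N. Reads 0.0055 when the turned lamp's pins bear up against the lip.
- bayonet_cap (a joint): Angle of the black flip cap on the bayonet holder, rad: 0 shut, 1.57 upright, 2.6 fully back. A disc 47 mm wide, 5 mm thick (top face 6 mm above the mouth when shut), hinged behind the holder along the tester's y axis, opening upwards and backwards. Weak friction (0.02 Nm) keeps it where it is left.
- bayonet_cap_lug (a point): Middle of the top of the thumb lug of the bayonet holder's cap: a black block at the cap's front edge, 9 mm thick, 18 mm wide, 17 mm above the cap's face; with the cap shut its top is 23 mm above the mouth and its front face 55.5 mm in front of the hinge. To open, push its front face and follow its arc, first upwards, then back; pushed straight back it jams. It can be pinched too.
- bayonet_cap_hinge (a point): Point on the hinge axis of the bayonet holder's cap, 28.5 mm behind the holder's centre (tester's +x) and 3 mm above the mouth; fixed to the tester.
- screw_cap (a joint): Angle of the identical flip cap on the white screw holder, rad: 0 shut, 1.57 upright, 2.6 fully back.
- screw_cap_lug (a point): Middle of the top of the thumb lug on the screw holder's cap (same lug).
- screw_cap_hinge (a point): Point on the hinge axis of the screw holder's cap, 28.5 mm behind the holder's centre and 3 mm above the mouth; fixed to the tester.
- stick_lamp: White stick-shaped LED lamp, loose, about 120 g, 118 mm long, upright in an end hole of the rack; origin at the centre of its foot, z up along it. Metal cap 22 mm wide up to 25 mm, grey skirt from 30 mm (its rim sits on the rack), 38 mm wide from 36 to 50 mm, then white tube 37 mm wide to 108 mm, domed end. A grey bar across the dome lies along the x axis, over the pins.
- stick_lamp_grip (a point): On the lamp's axis, 82 mm above its foot, the middle of the white tube: a good height for the TCP.
- globe_lamp: Amber glass globe lamp with screw cap, 84 mm high, 46 mm in diameter, loose in the rack's other end hole; to be left alone. Origin at the centre of its foot.
- lamp_rack: Wooden lamp rack, 66 x 215 x 40 mm, fixed to the bench, with three holes 30 mm in diameter 75 mm apart along its y axis (the middle one empty). Origin: centre of its underside. The lamps' feet hang about 10 mm above the bench.
- stick_lamp_pins (a point): On the lamp's axis at its pins, 7 mm above the foot; axes as the lamp's. The two pins, 3 mm in diameter, lie along the x axis, 29 mm over their tips.
Not all that is in view belongs to the job. What is shaped like the stick_lamp but purple is not meant.

How it is judged:
On the way, in this order (a step that is already met when the one before it is completed fails the run):
1. the screw holder's cap is pressed shut while the bayonet holder is still covered (value of joint screw_cap below 0.08 rad and value of joint bayonet_cap below 0.3 rad), for 0.1 s.
2. the bayonet holder's cap is flipped right back (value of joint bayonet_cap above 2 rad), for 0.2 s.
3. the stick lamp is lifted out of the rack (height (world z) of stick_lamp above 0.045 m and contact force between stick_lamp and the fingers above 3 N), for 0.1 s.
4. the lamp is pushed in and turned to the stop (value of joint contact_push above 0.004 m and value of joint contact_turn above 1.15 rad and horizontal distance between stick_lamp and bayonet_mouth below 0.004 m and angle between stick_lamp's own z axis and vertical below 0.12 rad and contact force between stick_lamp and the fingers above 4 N and z of stick_lamp in the frame of bayonet_mouth below -0.011 m), for 0.2 s.
At the end, for the whole second after the job is handed in: Lamp in the bayonet holder, foot 11 mm or more below the mouth, upright, plate pressed 4 mm or more, ring turned 1.15 rad or more, gripped with over 4 N; screw holder's cap shut (under 0.08 rad), bayonet cap back (over 1.9 rad), globe lamp not moved 20 mm (all of step 4 and value of joint screw_cap below 0.08 rad and value of joint bayonet_cap above 1.9 rad and distance of globe_lamp from where it was at the start of the episode below 0.02 m); the arm keeps its last pose, push and grip.
It fails at once if both holders uncovered at once (value of joint each of screw_cap, bayonet_cap above 0.6 rad).
It fails at once if the globe lamp is knocked or taken out (distance of globe_lamp from where it was at the start of the episode above 0.03 m).
It also fails if it takes over 72 s, if anything falls off the work surface, if the arm or the gripper's body presses on something with over 40 N, if the wrist force passes 120 N, or if a joint passes its speed limit or range.

ROBOT

A 7-joint arm with a two-finger parallel gripper is mounted at the origin on the work surface; the furniture and walls round the work are solid. World frame = base frame: x ahead of the robot, y to its left, z up, the work surface at z = 0. Lengths are in m, angles in rad, forces in N, time in s.
With the tool pointing down it reaches from about 0.425 to 0.875 m from the base axis. Payload 4.7 kg.
Tool frame: the origin (TCP) lies between the finger pads, 19 mm behind the fingertips; this is the grasp point; z points along the fingers, y is the line along which they close (so a half turn about z gives the same grasp; the last joint's range is limited). The gripper opens to 87 mm and grips with 3 to 60 N. Pads are 19 mm wide; open, the fingers measure 117 mm over their backs; the gripper's body (75 mm by 190 mm) begins 51 mm behind the grasp point.
Start: joints at [1.315, 0.321, -0.07, 1.45, 0.023, 1.371, -0.057], TCP at [0.173, -0.627, 0.241] pointing down, gripper open.
Joint ranges: [-2.86, 2.86], [-0.3, 2.09], [-1.38, 1.24], [0.06, 2.45], [-1.56, 4.7], [0.09, 2.05], [-2.69, 2.69]. Speed limits (rad/s): [2.57, 2.57, 3.14, 3.14, 3.14, 3.14, 3.14].

INTERFACE

Orientations are given as a rotation vector (axis times angle).
In Python, from bench import ctrl gives the robot as it stands.
- The arm moves only by the tool step_arm, never from a script. Its argument "commands" is a list of rows, each an object with "travel": the shift along the tool's x, y, z in m, a list of three; "turn": the turn, a rotation vector about the tool's x, y, z in degrees, a list of three. A call has 1 to 5 rows; each row is the pose to reach, as a shift and turn from the pose commanded when the call began, along the tool's axes at that moment; what a row does not reach only later rows make up. A row lasts 1/10 s, in which the tool goes at most 50 mm and 8.59 degrees, less where a joint would pass 70% of its speed; a pose out of reach is approached as far as the arm can. A call with a gripper value outside its range is refused whole. "gripper" is the opening, from 0 (shut) to 1 (fully open), set as the call begins (left out, the last holds). The fingers move at their own pace and stop on an object; "force" is the grip in N (left out, the last holds). Time passes only in rows, so rows that repeat a pose let the fingers close. It gives the time, the measured TCP pose, the force, the opening and the grip force at its end, in the units of the state.
- ctrl.get_state(): the state, without advancing time (a new reading comes with each control period).
- ctrl.get_image(name): name is "scene" or "top"; returns the picture (420x560x3 uint8, red, green, blue); there is no depth.
- ctrl.camera_model(name): a dict with "fx", "fy", "cx", "cy" (pixels), "k1" (the pictures are not rectified: a ray, as slopes to the right and down, at radius r is drawn at 1 + k1 r^2 times it, then the intrinsics apply), "R" (3x3) and "t" (3): a world point X has camera coordinates R X + t. Camera axes: x right, y down, z forward; pixel columns grow to the right and rows downward; lengths in m; the calibration is good to about 2 mm. A picture is of the moment at which its call begins. camera_model takes no time and is no camera call.
- ctrl.close_job(): hands the job in; it is judged then, once.
The state is a dict: "time": time; "joint_positions": joint angles; "qd": joint speeds; "joint_torque": joint torques, N m; "position": TCP position; "tool_rot": TCP orientation; "ft_force": force on the tool from outside, world axes, zero at the start; "torque": the same for the moment, N m; "grip_width": opening from 0.0 (shut) to 1.0 (fully open); "grip_force": force on a finger pad.
Only numpy, scipy, OpenCV 4.12 (cv2) and the standard library are available. Lean on these libraries where they do the work, as an engineer would, in place of code of your own. Each camera call takes 0.05 s, during which the arm holds its last target. There are 200 camera calls.

## Working session

There is one attempt and no reset: what is moved stays moved. The work goes in short steps, Python scripts to look and compute and a tool call to move; the robot and the scene stay as the last step left them, time stands still between calls to the robot, and variables do not carry over. Pictures are saved under pics/ and viewed, at most 10 in all, crops included, and the job is handed in when it is done.

Besides the shell and the picture viewer there is one more tool, called after "Emit:" by a JSON object that holds its "api" and its "payload". step_arm: Moves the arm, as the interface text tells. Its arguments: {"type":"object","properties":{"commands":{"type":"array"},"gripper":{"type":"number"},"force":{"type":"number"}},"required":["commands"]}

```bash
mkdir -p pics
python3 - <<'E'
from bench import ctrl
import cv2
for n in("scene","top"):
    im=ctrl.get_image(n); cv2.imwrite(f"pics/{n}0.png",im[:,:,::-1]); m=ctrl.camera_model(n); print(n,m)
print(ctrl.get_state())
E
```

```text
scene {'fx': 523.3937625391261, 'fy': 523.3937625391261, 'cx': 277.41245120415084, 'cy': 216.8994883789579, 'k1': -0.19148901468206903, 'R': array([[-0.78839778, -0.61509752,  0.00916457],
       [-0.45027593,  0.56686   , -0.68987052],
       [ 0.41914262, -0.54801897, -0.72387477]]), 't': array([0.3201592 , 0.36867513, 1.29460548])}
top {'fx': 540.0360441760005, 'fy': 540.0360441760005, 'cx': 287.6348643885033, 'cy': 206.29889455172358, 'k1': -0.16299445400265383, 'R': array([[-0.0035899 , -0.9999918 ,  0.00187488],
       [-0.9801997 ,  0.00314764, -0.19798645],
       [ 0.19797892, -0.0025485 , -0.98020296]]), 't': array([-0.12304042,  0.51203398,  1.2091391 ])}
{'time': 0.1, 'joint_positions': array([ 1.31511854,  0.32175844, -0.07008225,  1.45155217,  0.02259018,
        1.37078185, -0.05692252]), 'qd': array([-0.00093621, -0.00193836,  0.00228606, -0.00447817, -0.00137561,
        0.00063592,  0.0004938 ]), 'joint_torque': array([ 1.58744911e-05, -4.92571378e+01, -4.05769609e-01, -3.13397205e+01,
       -6.42814999e-02,  3.94923321e-02,  7.49543574e-05]), 'position': array([ 0.1730712 , -0.62606029,  0.24026502]), 'tool_rot': array([-3.11138604e+00, -4.22257121e-01,  4.90912479e-04]), 'ft_force': array([-0.47020825, -0.14318002, -0.15687705]), 'torque': array([-0.08868385, -0.03090791,  0.02225833]), 'grip_force': 0.0, 'grip_width': 0.9980357410095191}
```

View pics/scene0.png

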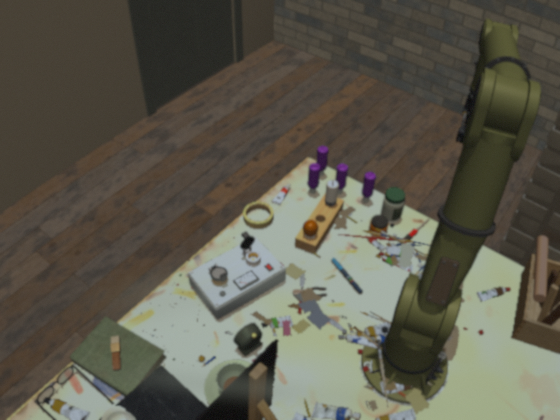

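View pics/top0.png

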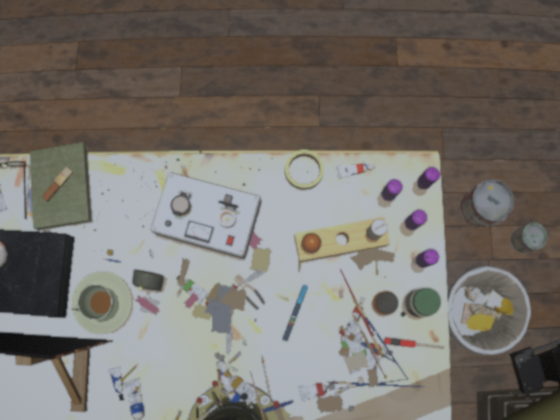

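The top view shows the tester at (205,215), with the bayonet holder capped at (180,205) and the screw holder at (228,217), its cap open at (228,200). The rack is at (342,240), with the globe at (312,243) and the white lamp at (377,230).

Things that could be mistaken for the stick lamp: four purple sticks at (392,189), (429,178), (416,219) and (429,258), and the white stick at (377,230) in the rack. I choose the one at (377,230).

```bash
cat > h.py <<'E'
import numpy as np, cv2
from scipy.spatial.transform import Rotation as Ro
from bench import ctrl
M={n:ctrl.camera_model(n) for n in("scene","top")}
def proj(n,X):
    m=M[n]; c=np.atleast_2d(X)@m["R"].T+m["t"]; s=c[:,:2]/c[:,2:]
    s=s*(1+m["k1"]*(s**2).sum(1,keepdims=True)); return s*[m["fx"],m["fy"]]+[m["cx"],m["cy"]]
def ray(n,uv):
    m=M[n]; K=np.array([[m["fx"],0,m["cx"]],[0,m["fy"],m["cy"]],[0,0,1]])
    s=cv2.undistortPoints(np.array([[uv]],float),K,np.array([m["k1"],0,0,0]))[0,0]
    return -m["R"].T@m["t"], m["R"].T@np.r_[s,1]
def onz(n,uv,z):
    o,d=ray(n,uv); return o+d*(z-o[2])/d[2]
def tri(uvs,uvt):
    o1,d1=ray("scene",uvs);o2,d2=ray("top",uvt)
    a=np.linalg.lstsq(np.c_[d1,-d2],o2-o1,rcond=None)[0]; p=o1+a[0]*d1;q=o2+a[1]*d2
    return (p+q)/2,np.linalg.norm(p-q)
E
python3 - <<'E'
import cv2,numpy as np
t=cv2.imread("pics/top0.png");s=cv2.imread("pics/scene0.png")
c=lambda i,x,y,w,h:cv2.resize(i[y:y+h,x:x+w],(w*400//w if 0 else 400,300),interpolation=cv2.INTER_CUBIC)
o=np.vstack([np.hstack([c(t,145,165,120,90),c(t,285,195,120,90)]),np.hstack([c(s,180,225,120,90),c(s,280,170,120,90)])])
cv2.imwrite("pics/crop0.png",o)
E
```

```text
(no output)
```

View pics/crop0.png

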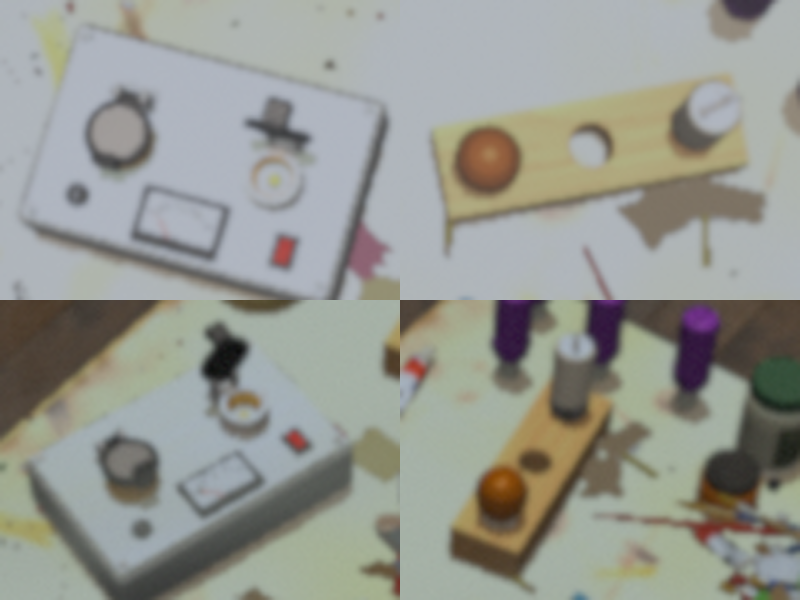

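The crop confirms the white lamp, dome at top (379,227), with a bar slightly off horizontal. The screw cap stands about upright with its lug at the back; the bayonet cap is shut with its lug to the front left.

Run:
```python
from h import *
T=lambda x,y:(145+x*.3,165+y*.3); T2=lambda x,y:(285+(x-400)*.3,195+y*.3)
S=lambda x,y:(180+x*.3,225+(y-300)*.3); S2=lambda x,y:(280+(x-400)*.3,170+(y-300)*.3)
loc=np.array([[75,115],[75,-115],[-75,115],[-75,-115]])/1e3
def fit(loc,P):
    a,b=loc-loc.mean(0),P-P.mean(0); z=((a[:,0]+1j*a[:,1]).conj()*(b[:,0]+1j*b[:,1])).sum(); th=np.angle(z)
    R=np.array([[np.cos(th),-np.sin(th)],[np.sin(th),np.cos(th)]]); t=P.mean(0)-R@loc.mean(0)
    return th,R,t,np.linalg.norm(loc@R.T+t-P,axis=1)
Pt=np.array([onz("top",T(*p),.062)[:2] for p in [(83,25),(385,103),(20,215),(333,300)]])
Ps=np.array([onz("scene",S(*p),.062)[:2] for p in [(30,465),(245,345),(120,580),(350,440)]])
for P in(Pt,Ps,(Pt+Ps)/2):
    th,R,t,e=fit(loc,P); print("tester",th,t,e.round(4),"bay",R@[0,.055]+t,"scr",R@[0,-.055]+t)
print("scr collar top",onz("top",T(275,180),.082),onz("scene",S(244,408),.082))
print("bay cap",onz("top",T(118,133),.088),onz("scene",S(128,461),.088))
print("lamp",onz("top",T2(713,107),.126),onz("scene",S2(575,346),.126))
a,b=onz("top",T2(700,115),.128),onz("top",T2(738,97),.128); print("bar",np.degrees(np.arctan2(*(b-a)[1::-1])))
a,b=onz("scene",S2(576,337),.128),onz("scene",S2(577,353),.128); print("bar s",np.degrees(np.arctan2(*(b-a)[1::-1])))
rl=np.array([[33,107.5],[33,-107.5],[-33,107.5],[-33,-107.5]])/1e3
P=np.array([onz("top",T2(*p),.04)[:2] for p in [(433,128),(733,73),(450,218),(745,163)]])
th,R,t,e=fit(rl,P);print("rack",th,t,e,[R@[0,y]+t for y in(.075,0,-.075)],onz("top",T2(590,145),.04))
print("scr lug top",tri(S(212,330),T(277,108)))
```

```text
tester -0.262457562961611 [0.49458756 0.06412339] [0.0057 0.0054 0.0044 0.0043] bay [0.50885757 0.11723993] scr [0.48031755 0.01100685]
tester -0.24436425849362678 [0.4896433  0.07438482] [0.0087 0.0112 0.0077 0.0066] bay [0.50294998 0.12775084] scr [0.47633663 0.02101879]
tester -0.2535218689961487 [0.49211543 0.0692541 ] [0.0072 0.0083 0.006  0.0055] bay [0.50591025 0.12249603] scr [0.47832062 0.01601217]
scr collar top [0.47644402 0.01188411 0.082     ] [0.47443454 0.02078667 0.082     ]
bay cap [0.50824083 0.11978322 0.088     ] [0.50850759 0.12351807 0.088     ]
lamp [ 0.44946645 -0.32405574  0.126     ] [ 0.44602383 -0.31779475  0.126     ]
bar -65.22269325985833
bar s 126.09158320102436
rack 0.17449672851748463 [ 0.43664327 -0.25227047] [0.0014202  0.00182427 0.00106303 0.00354299] [array([ 0.42362233, -0.17840942]), array([ 0.43664327, -0.25227047]), array([ 0.44966421, -0.32613152])] [ 0.43684917 -0.25136741  0.04      ]
scr lug top (array([0.51644574, 0.00632135, 0.1349863 ]), np.float64(0.0031795975557126085))
```

```bash
cat >> h.py <<'E'
def plan(goal,yaw=None,step=.048,dt=8.5,start=None):
    """rows per call (tool axes) from a start (pos,yaw deg) to goal; tool down"""
    s=ctrl.get_state(); p=s["position"]; y=np.degrees(np.arctan2(*Ro.from_rotvec(s["tool_rot"]).as_matrix()[1::-1,0]))
    if start is not None: p,y=start
    goal=np.array(goal,float); d=goal-p; dy=0 if yaw is None else yaw-y
    n=max(1,int(np.ceil(max(np.linalg.norm(d)/step,abs(dy)/dt))))
    print("from",np.round(p,4),round(y,1),"rows",n)
    k=0
    while k<n:
        m=min(5,n-k); a=np.radians(y+dy*k/n); R=np.array([[np.cos(a),np.sin(a),0],[np.sin(a),-np.cos(a),0],[0,0,-1]])
        print(m,"rows, end travel mm",np.round(R.T@d*m/n*1e3,1),"turn",round(-dy*m/n,1)); k+=m
E
python3 -c "
from h import *
plan((.559,-.008,.241),165)"
```

```text
from [ 0.1731 -0.6261  0.2403] 15.5 rows 18
5 rows, end travel mm [ 149.1 -136.9   -0.2] turn -41.5
5 rows, end travel mm [ 2.024e+02 -3.600e+00 -2.000e-01] turn -41.5
5 rows, end travel mm [153.9 131.5  -0.2] turn -41.5
3 rows, end travel mm [ 1.680e+01  1.203e+02 -1.000e-01] turn -24.9
```

Emit:
{"api": "step_arm", "payload": {"commands": [{"travel": [30, -27, 0], "turn": [0, 0, -8.3]}]}}

```text
time: 0.2
position: [0.194, -0.588, 0.2392]
tool_rot: [-3.077, -0.635, 0.007]
ft_force: [0.9, -0.6, -0.3]
grip_width: 1.0
grip_force: 0.0
```

I gave mm where metres were needed; the row limit capped it harmlessly. I'll replan from here in metres.

```bash
python3 -c "
from h import *
plan((.559,-.008,.241),165)"
```

```text
from [ 0.194  -0.588   0.2392] 23.3 rows 17
5 rows, end travel mm [ 166.1 -114.1   -0.5] turn -41.7
5 rows, end travel mm [200.   25.2  -0.5] turn -41.7
5 rows, end travel mm [132.7 151.8  -0.5] turn -41.7
2 rows, end travel mm [-0.7 80.6 -0.2] turn -16.7
```

Emit:
{"api": "step_arm", "payload": {"commands": [{"travel": [0.033, -0.023, 0], "turn": [0, 0, -8.3]}, {"travel": [0.066, -0.046, 0], "turn": [0, 0, -16.7]}, {"travel": [0.1, -0.068, 0], "turn": [0, 0, -25]}, {"travel": [0.133, -0.091, 0], "turn": [0, 0, -33.4]}, {"travel": [0.166, -0.114, 0], "turn": [0, 0, -41.7]}], "gripper": 0, "force": 20}}

```text
time: 0.7
position: [0.3067, -0.4114, 0.2409]
tool_rot: [-2.637, -1.706, 0.0]
ft_force: [0.6, 0.1, 0.5]
grip_width: 0.631
grip_force: 0.0
```

Emit:
{"api": "step_arm", "payload": {"commands": [{"travel": [0.04, 0.005, 0], "turn": [0, 0, -8.3]}, {"travel": [0.08, 0.01, 0], "turn": [0, 0, -16.7]}, {"travel": [0.12, 0.015, 0], "turn": [0, 0, -25]}, {"travel": [0.16, 0.02, 0], "turn": [0, 0, -33.4]}, {"travel": [0.2, 0.025, 0], "turn": [0, 0, -41.7]}]}}

```text
time: 1.2
position: [0.4123, -0.24, 0.241]
tool_rot: [-1.858, -2.533, 0.001]
ft_force: [-0.2, 0.3, -0.1]
grip_width: 0.171
grip_force: 0.0
```

Emit:
{"api": "step_arm", "payload": {"commands": [{"travel": [0.026, 0.03, 0], "turn": [0, 0, -8.3]}, {"travel": [0.053, 0.061, 0], "turn": [0, 0, -16.7]}, {"travel": [0.08, 0.091, 0], "turn": [0, 0, -25]}, {"travel": [0.106, 0.121, 0], "turn": [0, 0, -33.4]}, {"travel": [0.133, 0.152, 0], "turn": [0, 0, -41.7]}]}}

```text
time: 1.7
position: [0.5182, -0.0685, 0.2411]
tool_rot: [-0.835, -3.028, 0.001]
ft_force: [-0.4, 0.1, -0.1]
grip_width: 0.001
grip_force: 0.0
```

Emit:
{"api": "step_arm", "payload": {"commands": [{"travel": [0, 0.04, 0], "turn": [0, 0, -8.3]}, {"travel": [0, 0.08, 0], "turn": [0, 0, -16.7]}, {"travel": [0, 0.08, 0], "turn": [0, 0, -16.7]}]}}

```text
time: 2.0
position: [0.5605, 0.0057, 0.241]
tool_rot: [0.377, 3.119, 0.008]
ft_force: [-0.3, 0.1, 0.1]
grip_width: 0.006
grip_force: 0.0
```

Run:
```python
from h import *
s=ctrl.get_state(); print(s["joint_positions"].round(2),s["position"])
for n,(x,y,w,h) in dict(top=(145,140,120,90),scene=(180,190,160,120)).items():
    im=ctrl.get_image(n)[:,:,::-1]; cv2.imwrite(f"pics/{n}1full.png",im)
a=cv2.imread("pics/top1full.png")[145:235,145:265];b=cv2.imread("pics/scene1full.png")[200:305,170:310]
cv2.imwrite("pics/c1.png",np.hstack([cv2.resize(a,(400,300),interpolation=2),cv2.resize(b,(400,300),interpolation=2)]))
print(proj("top",s["position"]+[0,0,-.019]),proj("scene",s["position"]+[0,0,-.019]))
plan((.559,-.008,.241),165)
```

```text
[ 0.64  0.2  -0.79  1.66  0.14  1.34  1.16] [0.56045921 0.00571537 0.24098189]
[[223.98675682 166.6215247 ]] [[230.28107624 204.04979009]]
from [ 5.591e-01 -2.000e-04  2.406e-01] 165.7 rows 1
1 rows, end travel mm [-1.8 -7.6 -0.4] turn 0.7
```

View pics/c1.png

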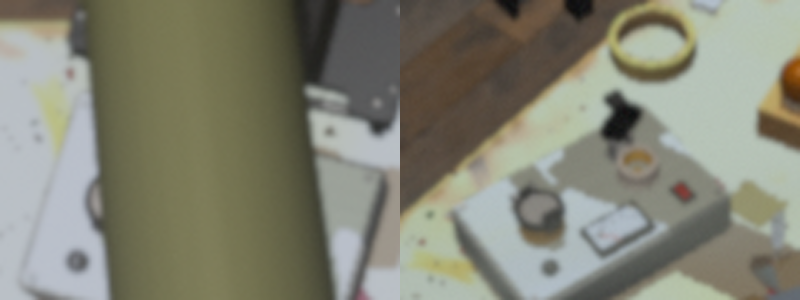

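Emit:
{"api": "step_arm", "payload": {"commands": [{"travel": [0, -0.006, 0.035], "turn": [0, 0, 0]}, {"travel": [0, -0.006, 0.07], "turn": [0, 0, 0]}, {"travel": [0, -0.006, 0.098], "turn": [0, 0, 0]}, {"travel": [0.01, -0.006, 0.098], "turn": [0, 0, 0]}]}}

```text
time: 2.5
position: [0.545, -0.0072, 0.1391]
tool_rot: [-0.401, -3.108, 0.001]
ft_force: [-0.7, -0.0, -0.3]
grip_width: 0.004
grip_force: 0.0
```

Emit:
{"api": "step_arm", "payload": {"commands": [{"travel": [0.02, 0, 0], "turn": [0, 0, 0]}, {"travel": [0.04, 0, 0], "turn": [0, 0, 0]}, {"travel": [0.06, 0, 0], "turn": [0, 0, 0]}, {"travel": [0.08, 0, 0], "turn": [0, 0, 0]}, {"travel": [0.1, 0, 0], "turn": [0, 0, 0]}]}}

```text
time: 3.0
position: [0.4505, 0.0198, 0.1445]
tool_rot: [0.398, 3.115, -0.002]
ft_force: [-0.1, 0.3, 0.3]
grip_width: 0.004
grip_force: 0.0
```

Emit:
{"api": "step_arm", "payload": {"commands": [{"travel": [0.0, 0, 0.005], "turn": [0, 0, 0]}, {"travel": [0.0, 0, 0.01], "turn": [0, 0, 0]}, {"travel": [0, 0, 0.015], "turn": [0, 0, 0]}]}}

```text
time: 3.3
position: [0.4509, 0.0199, 0.1283]
tool_rot: [-0.397, -3.115, 0.001]
ft_force: [-7.1, 0.9, 4.1]
grip_width: 0.008
grip_force: 4.2
```

Run:
```python
from h import *
im=ctrl.get_image("scene")[:,:,::-1]; cv2.imwrite("pics/c2.png",cv2.resize(im[200:305,170:310],(800,600),interpolation=2))
s=ctrl.get_state(); print(proj("scene",s["position"]+[0,0,-.019]))
```

```text
[[260.22822694 255.54906369]]
```

View pics/c2.png

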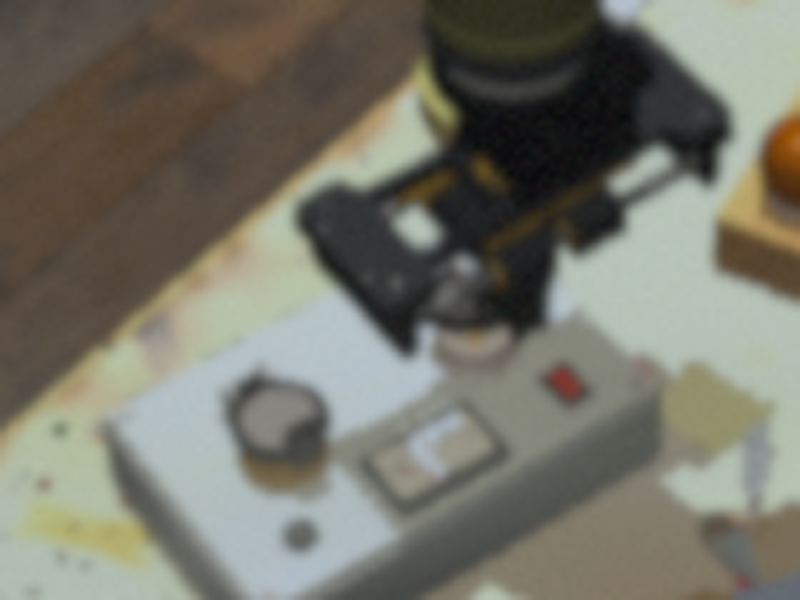

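The finger had passed over the lug and the cap still leans open at about 45°, behind it (cap face at crop (465,295), mouth visible at (475,335)). I'll go up, back behind the cap, and sweep forward less before pressing down.

Emit:
{"api": "step_arm", "payload": {"commands": [{"travel": [0, 0, -0.025], "turn": [0, 0, 0]}, {"travel": [0, 0, -0.052], "turn": [0, 0, 0]}, {"travel": [-0.04, 0, -0.052], "turn": [0, 0, 0]}, {"travel": [-0.085, 0, -0.052], "turn": [0, 0, 0]}, {"travel": [-0.085, 0, -0.04], "turn": [0, 0, 0]}]}}

```text
time: 3.85
position: [0.5396, -0.0034, 0.1678]
tool_rot: [0.401, 3.112, 0.007]
ft_force: [-0.4, -0.9, -0.4]
grip_width: 0.004
grip_force: 0.0
```

Emit:
{"api": "step_arm", "payload": {"commands": [{"travel": [0, 0, 0.015], "turn": [0, 0, 0]}, {"travel": [0.015, 0, 0.015], "turn": [0, 0, 0]}, {"travel": [0.03, 0, 0.015], "turn": [0, 0, 0]}, {"travel": [0.048, 0, 0.015], "turn": [0, 0, 0]}, {"travel": [0.048, 0, 0.015], "turn": [0, 0, 0]}]}}

```text
time: 4.35
position: [0.4842, 0.012, 0.152]
tool_rot: [-0.392, -3.114, 0.003]
ft_force: [0.6, 0.6, 0.3]
grip_width: 0.003
grip_force: 0.0
```

Emit:
{"api": "step_arm", "payload": {"commands": [{"travel": [0, 0, 0.01], "turn": [0, 0, 0]}, {"travel": [0, 0, 0.02], "turn": [0, 0, 0]}, {"travel": [0, 0, 0.03], "turn": [0, 0, 0]}, {"travel": [0, 0, 0.036], "turn": [0, 0, 0]}, {"travel": [0, 0, 0.036], "turn": [0, 0, 0]}]}}

```text
time: 4.85
position: [0.4864, 0.0113, 0.1158]
tool_rot: [-0.394, -3.114, -0.001]
ft_force: [-0.1, 0.2, 0.7]
grip_width: 0.005
grip_force: 0.0
```

Emit:
{"api": "step_arm", "payload": {"commands": [{"travel": [0, 0, 0.005], "turn": [0, 0, 0]}, {"travel": [0, 0, 0.008], "turn": [0, 0, 0]}, {"travel": [0, 0, 0.011], "turn": [0, 0, 0]}, {"travel": [0, 0, 0.011], "turn": [0, 0, 0]}]}}

```text
time: 5.25
position: [0.4873, 0.0113, 0.107]
tool_rot: [-0.395, -3.117, 0.001]
ft_force: [-3.0, 0.0, 6.9]
grip_width: 0.004
grip_force: 3.6
```

Run:
```python
from h import *
im=ctrl.get_image("scene")[:,:,::-1]; cv2.imwrite("pics/c3.png",cv2.resize(im[200:305,170:310],(800,600),interpolation=2))
```

```text
(no output)
```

View pics/c3.png

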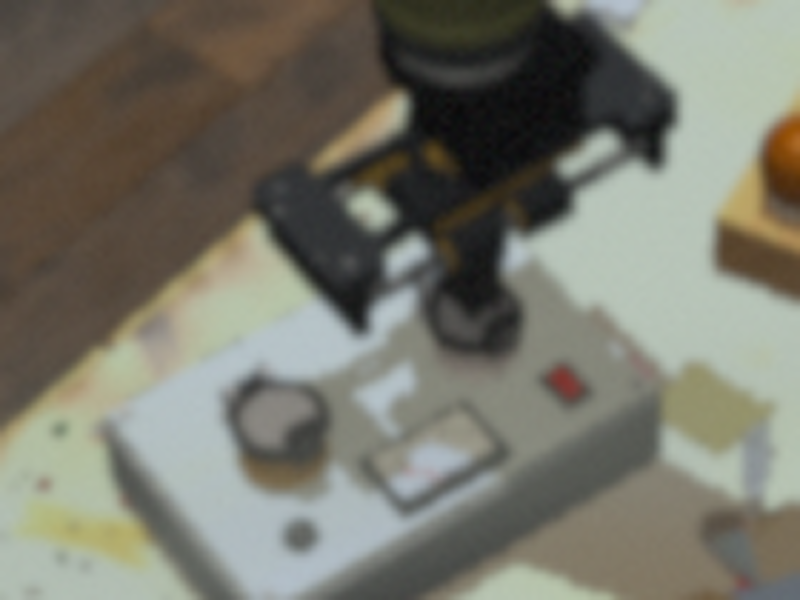

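The screw cap is shut under the fingertip (crop (475,315)), and the bayonet cap is shut with its lug at crop (305,430).

Run:
```python
from h import *
g=lambda x,y:(170+x*.175,200+y*.175)
print("scr",onz("scene",g(475,315),.088),"bay",onz("scene",g(278,418),.088),"lug",onz("scene",g(303,428),.105))
plan((.4866,.1273,.15),165,start=(np.array([.4873,.0113,.15]),165.5))
```

```text
scr [0.47644494 0.01845018 0.088     ] bay [0.50832605 0.12273344 0.088     ] lug [0.48582424 0.12873553 0.105     ]
from [0.4873 0.0113 0.15  ] 165.5 rows 3
3 rows, end travel mm [ 29.7 112.1   0. ] turn 0.5
```

Emit:
{"api": "step_arm", "payload": {"commands": [{"travel": [0, 0, -0.02], "turn": [0, 0, 0]}, {"travel": [0, 0, -0.045], "turn": [0, 0, 0]}], "gripper": 0.5}}

```text
time: 5.5
position: [0.4863, 0.0112, 0.1509]
tool_rot: [-0.394, -3.114, -0.0]
ft_force: [0.0, -0.4, 0.4]
grip_width: 0.115
grip_force: 0.0
```

Emit:
{"api": "step_arm", "payload": {"commands": [{"travel": [0.01, 0.037, 0], "turn": [0, 0, 0.5]}, {"travel": [0.02, 0.075, 0], "turn": [0, 0, 0.5]}, {"travel": [0.03, 0.113, 0], "turn": [0, 0, 0.5]}, {"travel": [0.03, 0.113, 0.02], "turn": [0, 0, 0.5]}, {"travel": [0.03, 0.113, 0.04], "turn": [0, 0, 0.5]}]}}

```text
time: 6.0
position: [0.4868, 0.1299, 0.1115]
tool_rot: [0.403, 3.113, 0.001]
ft_force: [-0.3, -1.1, -0.4]
grip_width: 0.482
grip_force: 0.0
```

Emit:
{"api": "step_arm", "payload": {"commands": [{"travel": [0, 0, 0], "turn": [0, 0, 0]}, {"travel": [0, 0, 0], "turn": [0, 0, 0]}, {"travel": [0, 0, 0], "turn": [0, 0, 0]}, {"travel": [0, 0, 0], "turn": [0, 0, 0]}], "gripper": 0.0, "force": 6}}

```text
time: 6.4
position: [0.4871, 0.128, 0.1123]
tool_rot: [0.409, 3.113, 0.0]
ft_force: [-0.8, -0.5, 0.4]
grip_width: 0.222
grip_force: 0.6
```

Emit:
{"api": "step_arm", "payload": {"commands": [{"travel": [0, 0, 0], "turn": [0, 0, 0]}, {"travel": [-0.002, 0, -0.0065], "turn": [0, 0, 0]}, {"travel": [-0.0055, 0, -0.013], "turn": [0, 0, 0]}, {"travel": [-0.009, 0, -0.0185], "turn": [0, 0, 0]}, {"travel": [-0.014, 0, -0.024], "turn": [0, 0, 0]}]}}

```text
time: 6.9
position: [0.4998, 0.125, 0.1359]
tool_rot: [-0.408, -3.115, -0.001]
ft_force: [1.4, 4.3, -1.1]
grip_width: 0.204
grip_force: 6.0
```

Emit:
{"api": "step_arm", "payload": {"commands": [{"travel": [-0.0055, 0, -0.0045], "turn": [0, 0, 0]}, {"travel": [-0.011, 0, -0.008], "turn": [0, 0, 0]}, {"travel": [-0.017, 0, -0.011], "turn": [0, 0, 0]}, {"travel": [-0.024, 0, -0.0135], "turn": [0, 0, 0]}]}}

```text
time: 7.3
position: [0.5235, 0.1185, 0.1491]
tool_rot: [0.408, 3.115, 0.0]
ft_force: [-0.1, 4.7, 0.5]
grip_width: 0.203
grip_force: 6.0
```

Emit:
{"api": "step_arm", "payload": {"commands": [{"travel": [-0.007, 0, -0.001], "turn": [0, 0, 0]}, {"travel": [-0.014, 0, -0.0015], "turn": [0, 0, 0]}, {"travel": [-0.021, 0, -0.001], "turn": [0, 0, 0]}, {"travel": [-0.028, 0, 0.001], "turn": [0, 0, 0]}]}}

```text
time: 7.7
position: [0.5522, 0.1107, 0.1489]
tool_rot: [0.409, 3.111, 0.0]
ft_force: [1.5, 2.3, 4.4]
grip_width: 0.207
grip_force: 7.9
```

Run:
```python
from h import *
im=ctrl.get_image("scene")[:,:,::-1]; cv2.imwrite("pics/c4.png",cv2.resize(im[200:305,170:310],(800,600),interpolation=2))
```

```text
(no output)
```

View pics/c4.png

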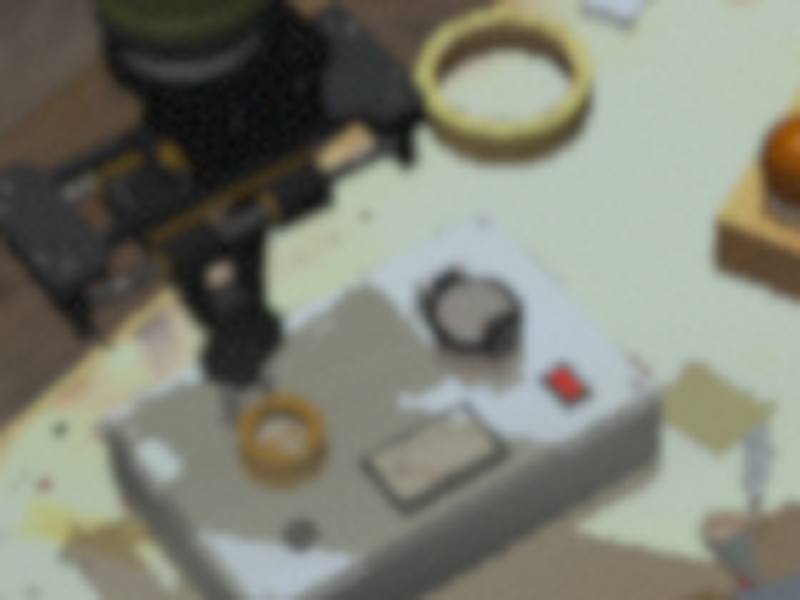

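The bayonet cap is upright, pinched at crop (240,350), with the brass mouth now uncovered at (283,425) and the screw cap still shut at (475,315). I'll release and push it back from the front.

Emit:
{"api": "step_arm", "payload": {"commands": [{"travel": [0, 0, 0], "turn": [0, 0, 0]}, {"travel": [0, 0, 0], "turn": [0, 0, 0]}, {"travel": [0, 0, -0.025], "turn": [0, 0, 0]}, {"travel": [0, 0, -0.065], "turn": [0, 0, 0]}, {"travel": [0.03, 0, -0.065], "turn": [0, 0, 0]}], "gripper": 0.5}}

```text
time: 8.25
position: [0.5252, 0.1172, 0.2167]
tool_rot: [0.413, 3.107, 0.003]
ft_force: [-0.5, 0.7, 0.8]
grip_width: 0.484
grip_force: 0.0
```

Emit:
{"api": "step_arm", "payload": {"commands": [{"travel": [0.03, 0, 0], "turn": [0, 0, 0]}, {"travel": [0.03, 0, 0], "turn": [0, 0, 0]}, {"travel": [0.03, 0, 0.03], "turn": [0, 0, 0]}, {"travel": [0.03, 0, 0.06], "turn": [0, 0, 0]}, {"travel": [0.03, 0, 0.088], "turn": [0, 0, 0]}], "gripper": 0}}

```text
time: 8.75
position: [0.4919, 0.1249, 0.1231]
tool_rot: [-0.41, -3.114, 0.004]
ft_force: [-0.0, 0.1, -0.2]
grip_width: 0.127
grip_force: 0.0
```

Emit:
{"api": "step_arm", "payload": {"commands": [{"travel": [-0.015, 0, 0], "turn": [0, 0, 0]}, {"travel": [-0.03, 0, 0], "turn": [0, 0, 0]}, {"travel": [-0.045, 0, 0], "turn": [0, 0, 0]}, {"travel": [-0.06, 0, 0], "turn": [0, 0, 0]}, {"travel": [-0.067, 0, 0], "turn": [0, 0, 0]}]}}

```text
time: 9.25
position: [0.5573, 0.1075, 0.1236]
tool_rot: [-0.411, -3.113, 0.002]
ft_force: [-3.3, 0.1, 1.4]
grip_width: 0.005
grip_force: 2.2
```

Emit:
{"api": "step_arm", "payload": {"commands": [{"travel": [0, 0, 0], "turn": [0, 0, 0]}, {"travel": [0, 0, 0], "turn": [0, 0, 0]}]}}

```text
time: 9.45
position: [0.5565, 0.1091, 0.1244]
tool_rot: [-0.408, -3.115, 0.001]
ft_force: [-0.5, -0.2, -0.9]
grip_width: 0.007
grip_force: 0.0
```

Run:
```python
from h import *
im=ctrl.get_image("scene")[:,:,::-1]; cv2.imwrite("pics/c5.png",cv2.resize(im[200:305,170:310],(800,600),interpolation=2))
```

```text
(no output)
```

View pics/c5.png

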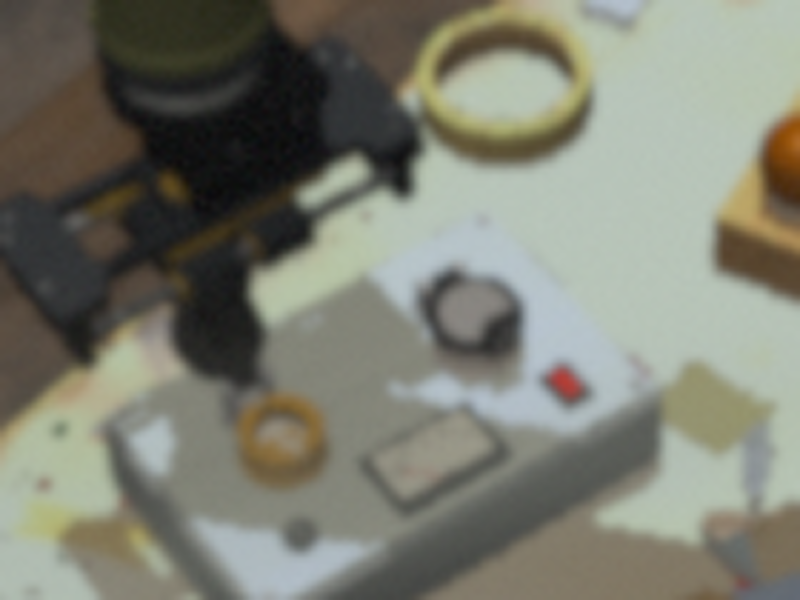

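The cap is leaning well back (crop (215,340)), holder clear, screw cap shut. Next I'll measure the lamp's bar and the mouth numerically.

Emit:
{"api": "step_arm", "payload": {"commands": [{"travel": [0.015, 0, -0.02], "turn": [0, 0, 0]}, {"travel": [0.02, 0, -0.06], "turn": [0, 0, 0]}, {"travel": [0.02, 0, -0.11], "turn": [0, 0, 0]}], "gripper": 0.6}}

```text
time: 9.8
position: [0.5349, 0.1146, 0.2343]
tool_rot: [-0.405, -3.112, 0.003]
ft_force: [1.6, -0.4, -0.7]
grip_width: 0.196
grip_force: 0.0
```

Run:
```python
from h import *
for n,f,c,r in(("top","pics/top0.png",(379,227),6),("scene","pics/scene0.png",(332.6,183.6),5)):
    g=cv2.cvtColor(cv2.imread(f),cv2.COLOR_BGR2GRAY).astype(np.float32)
    x0,y0=int(c[0])-9,int(c[1])-9
    G=g[y0:y0+19,x0:x0+19]; print(n,x0,y0); print(G[2:17,1:18].astype(int))
plan((.4485,-.322,.20),106)
```

```text
top 370 218
[[164 160 156 156 162 168 171 173 173 172 171 168 165 168 173 177 179]
 [160 155 154 162 170 176 178 179 178 177 177 175 172 170 173 177 179]
 [155 154 161 171 177 179 180 180 179 177 177 176 172 171 171 174 177]
 [149 156 168 177 180 180 181 180 179 177 173 169 166 166 168 171 173]
 [141 157 173 180 180 180 180 178 178 174 167 160 158 162 166 167 169]
 [138 162 176 179 180 179 177 174 171 167 161 157 159 165 169 169 170]
 [137 164 176 177 176 174 170 166 163 162 161 163 167 173 175 173 173]
 [134 162 175 174 168 165 162 161 162 166 169 172 176 178 177 173 173]
 [128 159 173 171 163 160 161 165 169 174 177 179 180 180 176 172 171]
 [121 152 169 170 163 161 167 174 178 179 179 180 180 180 176 170 169]
 [110 140 162 170 169 168 174 179 180 180 181 180 180 178 173 165 167]
 [ 99 123 149 166 172 176 178 179 180 180 181 180 179 174 167 160 166]
 [ 92 108 131 153 168 174 177 179 180 180 179 177 173 167 160 159 167]
 [ 90  95 109 129 148 162 169 172 174 174 172 168 162 158 157 161 168]
 [ 87  89  94 105 120 136 147 155 158 157 154 152 153 155 160 164 169]]
scene 323 174
[[107 11
[... 509 characters left out ...]
7 172 169 158 140 145 164 170 164 141  98  58  42]
 [167 160 150 152 164 172 170 158 142 146 165 172 168 148 107  64  44]
 [167 155 137 138 153 165 168 160 149 151 164 171 163 143 106  66  43]
 [166 152 126 119 136 150 159 158 153 155 163 160 149 127  92  60  39]
 [166 149 120 103 112 129 140 145 146 147 146 141 125 103  75  50  40]
 [166 149 115  92  95 106 116 120 123 124 121 112 101  85  66  50  45]
 [166 148 114  90  88  95  98 101 102 102  99  94  86  78  69  63  61]
 [165 146 110  88  87  91  94  94  96  93  92  91  85  80  75  72  71]]
from [0.5349 0.1146 0.2343] 165.2 rows 10
5 rows, end travel mm [ -14.1 -222.1   17.1] turn 29.6
5 rows, end travel mm [-121.9 -186.2   17.1] turn 29.6
```

Run:
```python
from h import *
for n,p,q in(("top",(375.5,228.45),(383,224.3)),("scene",(332.35,184.5),(332.65,180))):
    a,b=onz(n,p,.128),onz(n,q,.128); print(n,np.degrees(np.arctan2(*(b-a)[1::-1])),(a+b)/2)
```

```text
top -61.67307158908015 [ 0.45074768 -0.32454686  0.128     ]
scene -58.882523672311265 [ 0.44878757 -0.32164421  0.128     ]
```

Emit:
{"api": "step_arm", "payload": {"commands": [{"travel": [-0.003, -0.044, 0.003], "turn": [0, 0, 6]}, {"travel": [-0.006, -0.088, 0.007], "turn": [0, 0, 12]}, {"travel": [-0.008, -0.133, 0.01], "turn": [0, 0, 18]}, {"travel": [-0.011, -0.177, 0.014], "turn": [0, 0, 24]}, {"travel": [-0.014, -0.222, 0.017], "turn": [0, 0, 29.6]}]}}

```text
time: 10.3
position: [0.4927, -0.105, 0.2179]
tool_rot: [1.195, 2.904, -0.002]
ft_force: [0.5, -0.1, -0.4]
grip_width: 0.58
grip_force: 0.0
```

Emit:
{"api": "step_arm", "payload": {"commands": [{"travel": [-0.024, -0.037, 0.003], "turn": [0, 0, 6]}, {"travel": [-0.048, -0.074, 0.007], "turn": [0, 0, 12]}, {"travel": [-0.073, -0.111, 0.01], "turn": [0, 0, 18]}, {"travel": [-0.097, -0.149, 0.014], "turn": [0, 0, 24]}, {"travel": [-0.122, -0.186, 0.017], "turn": [0, 0, 29.6]}]}}

```text
time: 10.8
position: [0.4493, -0.3232, 0.2009]
tool_rot: [1.898, 2.502, -0.002]
ft_force: [1.3, 0.4, 0.4]
grip_width: 0.599
grip_force: 0.0
```

Run:
```python
from h import *
for n in M: cv2.imwrite(f"pics/{n}6.png",ctrl.get_image(n)[:,:,::-1])
s=ctrl.get_state();print(s["position"],s["joint_positions"].round(2))
# brass mask near the bayonet holder
for n,(x,y,w,h) in dict(top=(165,185,35,35),scene=(203,262,35,28)).items():
    im=cv2.imread(f"pics/{n}6.png")[y:y+h,x:x+w]; hsv=cv2.cvtColor(im,cv2.COLOR_BGR2HSV)
    m=((hsv[...,0]>8)&(hsv[...,0]<30)&(hsv[...,1]>90)).astype(np.uint8)
    print(n,m.sum()); print("\n".join("".join(".#"[v] for v in r) for r in m))
plan((.4485,-.322,.20),106)
```

```text
[ 0.44639222 -0.32898706  0.19988431] [ 1.05  0.18 -0.51  1.73  0.09  1.26  0.78]
top 0
...................................
...................................
...................................
...................................
...................................
...................................
...................................
...................................
...................................
...................................
...................................
...................................
...................................
...................................
...................................
...................................
...................................
...................................
...................................
...................................
...................................
...................................
...................................
...................................
...................................
...................................
...................................
...................................
....
[... 657 characters left out ...]
.....####.......###............
.........###.........##............
.........##..........##............
.........##..........##............
..........##.........##............
..........#####......##............
..........#######....#.............
..........#########................
...........########................
............#####..................
...................................
...................................
...................................
...................................
...................................
...................................
...................................
from [ 0.4464 -0.329   0.1999] 105.2 rows 1
1 rows, end travel mm [ 6.2  3.9 -0.1] turn -0.8
```

The bar puts the lamp yaw at about -61°. Lamp axis is near (0.4495, -0.3235). Descend and grip.

Emit:
{"api": "step_arm", "payload": {"commands": [{"travel": [0.0045, 0.0045, 0.02], "turn": [0, 0, 0]}, {"travel": [0.0045, 0.0045, 0.05], "turn": [0, 0, 0]}, {"travel": [0.0045, 0.0045, 0.08], "turn": [0, 0, 0]}, {"travel": [0.0045, 0.0045, 0.108], "turn": [0, 0, 0]}, {"travel": [0.0045, 0.0045, 0.108], "turn": [0, 0, 0]}]}}

```text
time: 11.4
position: [0.4507, -0.3138, 0.0892]
tool_rot: [-1.887, -2.502, -0.0]
ft_force: [-1.0, 1.3, 0.1]
grip_width: 0.6
grip_force: 0.0
```

Emit:
{"api": "step_arm", "payload": {"commands": [{"travel": [0, 0, 0], "turn": [0, 0, 0]}, {"travel": [0, 0, 0], "turn": [0, 0, 0]}, {"travel": [0, 0, 0], "turn": [0, 0, 0]}, {"travel": [0, 0, 0], "turn": [0, 0, 0]}, {"travel": [0, 0, 0], "turn": [0, 0, 0]}], "gripper": 0, "force": 45}}

```text
time: 11.9
position: [0.4542, -0.317, 0.0947]
tool_rot: [1.892, 2.504, -0.001]
ft_force: [-1.5, 0.3, 6.4]
grip_width: 0.424
grip_force: 45.0
```

Emit:
{"api": "step_arm", "payload": {"commands": [{"travel": [0, 0, -0.02], "turn": [0, 0, 0]}, {"travel": [0, 0, -0.05], "turn": [0, 0, 0]}, {"travel": [0, 0, -0.09], "turn": [0, 0, 0]}, {"travel": [0, 0, -0.13], "turn": [0, 0, 0]}, {"travel": [0, 0, -0.13], "turn": [0, 0, 0]}]}}

```text
time: 12.4
position: [0.4566, -0.3178, 0.2294]
tool_rot: [1.887, 2.497, -0.001]
ft_force: [1.2, -0.1, -0.0]
grip_width: 0.422
grip_force: 45.0
```

Emit:
{"api": "step_arm", "payload": {"commands": [{"travel": [0, 0, 0], "turn": [0, 0, 0]}, {"travel": [0, 0, 0], "turn": [0, 0, 0]}]}}

```text
time: 12.6
position: [0.4525, -0.3158, 0.2214]
tool_rot: [-1.892, -2.505, 0.0]
ft_force: [-0.1, -0.4, -1.4]
grip_width: 0.422
grip_force: 45.0
```

Run:
```python
from h import *
for i in range(3):
    s=ctrl.get_state();print(s["position"].round(4),s["joint_positions"].round(4),s["time"],s["ft_force"].round(1)); im=ctrl.get_image("top")
plan((.5083,.122,.23),151)
```

```text
[ 0.4525 -0.3158  0.2214] [ 1.0379  0.1591 -0.525   1.7083  0.0824  1.2984  0.7727] 12.6 [-0.1 -0.4 -1.4]
[ 0.4524 -0.3157  0.2211] [ 1.0378  0.1596 -0.525   1.7086  0.0824  1.2984  0.7727] 12.65 [ 0.6  1.4 -1.4]
[ 0.4525 -0.3157  0.221 ] [ 1.0378  0.1597 -0.525   1.7085  0.0824  1.2984  0.7727] 12.7 [-0.5  0.1 -1.7]
from [ 0.4526 -0.3158  0.2211] 105.9 rows 10
5 rows, end travel mm [202.9  86.6  -4.4] turn -22.6
5 rows, end travel mm [154.2 157.9  -4.4] turn -22.6
```

Run:
```python
from h import *
o=[]
for n,(x,y) in dict(top=(165,180),scene=(203,255)).items():
    im=cv2.imread(f"pics/{n}6.png")[y:y+45,x:x+30]; im=cv2.resize(im,(400,600),interpolation=2)
    for k in range(0,30,5): cv2.putText(im,str(x+k),(int((k+.5)*13.33)-10,595),0,.35,(255,0,255),1); cv2.line(im,(int((k+.5)*13.33),580),(int((k+.5)*13.33),585),(255,0,255),1)
    for k in range(0,45,5): cv2.putText(im,str(y+k),(2,int((k+.5)*13.33)+4),0,.35,(255,0,255),1)
    o.append(im)
cv2.imwrite("pics/c6.png",np.hstack(o))
```

```text
(no output)
```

View pics/c6.png

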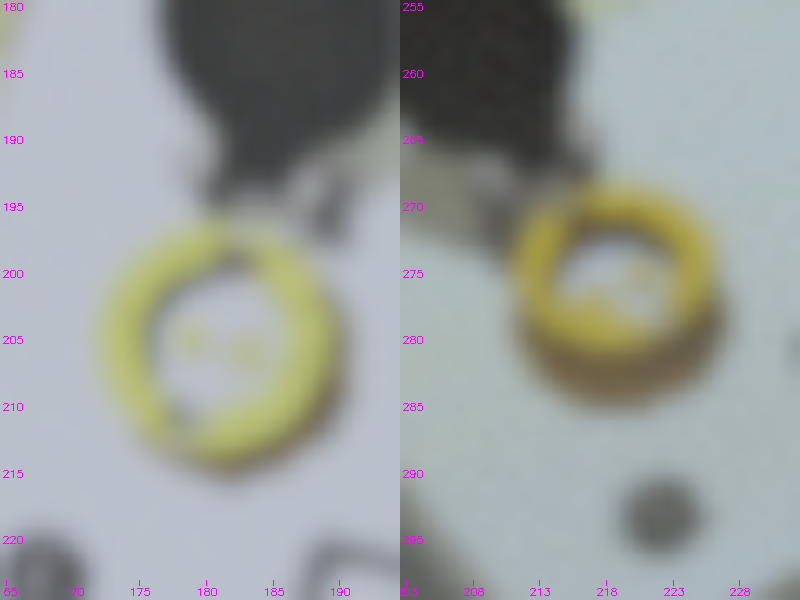

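The close crop shows the brass mouth centred at top (180.6,204.9) and scene (218.7,274.6), with the cap fully back behind it. The slot line runs at about -16°.

Run:
```python
from h import *
print(onz("top",(180.6,204.9),.082),onz("scene",(218.7,274.6),.082),tri((218.7,274.6),(180.6,204.9)))
a,b=onz("top",(165+235/13.33-.5,180+245/13.33-.5),.082),onz("top",(165+180/13.33-.5,180+430/13.33-.5),.082);print(np.degrees(np.arctan2(*(a-b)[1::-1])))
```

```text
[0.50947134 0.12052704 0.082     ] [0.50841528 0.12310869 0.082     ] (array([0.51028391, 0.12127747, 0.07853575]), np.float64(0.00022148877121891942))
-14.519771000344328
```

Emit:
{"api": "step_arm", "payload": {"commands": [{"travel": [0.04, 0.017, -0.002], "turn": [0, 0, -4.5]}, {"travel": [0.08, 0.034, -0.004], "turn": [0, 0, -9]}, {"travel": [0.12, 0.052, -0.004], "turn": [0, 0, -13.5]}, {"travel": [0.16, 0.069, -0.004], "turn": [0, 0, -18]}, {"travel": [0.203, 0.087, -0.004], "turn": [0, 0, -22.6]}]}}

```text
time: 13.25
position: [0.4811, -0.0958, 0.2259]
tool_rot: [-1.362, -2.83, 0.001]
ft_force: [0.7, -0.1, -0.4]
grip_width: 0.42
grip_force: 45.0
```

Emit:
{"api": "step_arm", "payload": {"commands": [{"travel": [0.031, 0.032, -0.002], "turn": [0, 0, -4.5]}, {"travel": [0.062, 0.063, -0.004], "turn": [0, 0, -9]}, {"travel": [0.093, 0.095, -0.004], "turn": [0, 0, -13.5]}, {"travel": [0.124, 0.126, -0.004], "turn": [0, 0, -18]}, {"travel": [0.154, 0.158, -0.004], "turn": [0, 0, -22.6]}]}}

```text
time: 13.75
position: [0.509, 0.1232, 0.2302]
tool_rot: [-0.781, -3.043, 0.001]
ft_force: [0.3, 0.7, -1.6]
grip_width: 0.421
grip_force: 45.0
```

Emit:
{"api": "step_arm", "payload": {"commands": [{"travel": [0, 0, 0], "turn": [0, 0, 0]}, {"travel": [0, 0, 0], "turn": [0, 0, 0]}, {"travel": [0, 0, 0], "turn": [0, 0, 0]}]}}

```text
time: 14.05
position: [0.5093, 0.1202, 0.2299]
tool_rot: [-0.788, -3.04, 0.002]
ft_force: [-0.5, 0.0, -1.1]
grip_width: 0.421
grip_force: 45.0
```

Run:
```python
from h import *
for n in M: cv2.imwrite(f"pics/{n}7.png",ctrl.get_image(n)[:,:,::-1])
s=ctrl.get_state();p=s["position"];print(p,s["joint_positions"].round(2),Ro.from_rotvec(s["tool_rot"]).as_matrix().round(3))
for z in(-.085,-.055,-.03,.036): print(z,proj("scene",p+[0,0,z]).round(1),proj("top",p+[0,0,z]).round(1))
c=proj("scene",p+[0,0,-.06])[0].astype(int)
g=cv2.imread("pics/scene7.png"); x,y=c
print(x,y); h=cv2.cvtColor(g,cv2.COLOR_BGR2GRAY)
print(h[y-16:y+22:1,x-13:x+14])
```

```text
[0.50954633 0.11980371 0.23028548] [ 0.6   0.14 -0.94  1.75  0.11  1.31  0.69] [[-0.874  0.487 -0.001]
 [ 0.487  0.874 -0.001]
 [ 0.    -0.001 -1.   ]]
-0.085 [[217.4 258.6]] [[175.4 199. ]]
-0.055 [[216.5 251.1]] [[172.5 196.1]]
-0.03 [[215.7 244.6]] [[170.1 193.5]]
0.036 [[213.6 226.7]] [[163. 186.]]
216 252
[[ 25  22  23 ... 109 161 184]
 [ 38  34  24 ... 109 163 184]
 [ 54  39  23 ... 108 162 183]
 ...
 [144 136 133 ... 161 157 151]
 [163 152 145 ... 142 139 136]
 [180 174 169 ... 131 131 131]]
```

Run:
```python
import cv2,numpy as np
np.set_printoptions(linewidth=250,threshold=10**6)
h=cv2.cvtColor(cv2.imread("pics/scene7.png"),cv2.COLOR_BGR2GRAY)
print("     ",np.arange(202,234))
for y in range(238,268): print(y,h[y,202:234])
```

```text
[202 203 204 205 206 207 208 209 210 211 212 213 214 215 216 217 218 219 220 221 222 223 224 225 226 227 228 229 230 231 232 233]
238 [ 62  54  39  23  19  29  57  84  99 104 105 106 103 102 101  99  96  93  86  79  66  44  27  22  49 108 162 183 188 187 183 174]
239 [ 70  63  48  27  26  26  53  81  97 103 104 105 104 104 101  99  96  92  88  80  69  53  35  28  47 103 157 182 187 188 187 184]
240 [ 72  66  48  33  17  25  49  75  95 101 106 104 103 103 103  99  97  92  89  82  78  72  54  35  44  96 149 178 188 189 189 189]
241 [ 75  68  50  32  22  23  43  67  91 102 104 104 104 103 101 100  95  93  88  83  90  95  78  57  54  92 141 175 187 188 189 190]
242 [ 75  67  54  37  25  22  36  63  89 101 104 105 104 103 102  99  96  93  90  85  96 112 110 100 100 115 148 176 187 188 189 189]
243 [ 73  70  62  46  31  25  34  59  87 101 104 105 103 103 102 100  98  92  89  85  98 125 142 147 149 155 170 183 189 188 190 189]
244 [ 75  75  71  63  46  29  31  56  83 100 103 105 103 103 102 100  97  92  88  86  96 130 160 173 175 178 183 188 188 188 189 189]
245 [ 78  86  95  93  71  39  29
[... 2349 characters left out ...]
2 192 191 191 192 192 192 192]
263 [103  73  56  50  49  50  50  50  48  50  50  53  73 112 152 176 186 190 190 190 191 191 191 192 191 191 191 191 192 192 192 192]
264 [137 103  74  56  52  51  51  49  50  51  51  55  75 111 144 164 180 188 190 191 190 192 191 189 191 191 191 191 191 191 190 192]
265 [158 128  98  79  68  63  62  60  56  54  50  54  68 103 132 152 174 186 189 191 191 189 191 191 191 191 192 191 191 192 191 190]
266 [160 137 118 105  95  92  92  92  82  65  56  58  66  88 110 134 168 185 190 190 190 190 191 190 191 192 191 190 191 191 190 190]
267 [148 135 128 122 118 115 118 122 111  89  71  71  81  87  97 125 164 184 188 189 190 189 190 190 191 191 191 190 190 190 190 190]
```

Emit:
{"api": "step_arm", "payload": {"commands": [{"travel": [0.003, 0.001, 0.02], "turn": [0, 0, 0]}, {"travel": [0.006, 0.0015, 0.04], "turn": [0, 0, 0]}, {"travel": [0.006, 0.0015, 0.055], "turn": [0, 0, 0]}, {"travel": [0.006, 0.0015, 0.063], "turn": [0, 0, 0]}, {"travel": [0.006, 0.0015, 0.063], "turn": [0, 0, 0]}]}}

```text
time: 14.65
position: [0.5045, 0.125, 0.1667]
tool_rot: [-0.786, -3.04, 0.001]
ft_force: [-0.0, -0.4, -1.5]
grip_width: 0.424
grip_force: 45.0
```

Emit:
{"api": "step_arm", "payload": {"commands": [{"travel": [0, 0, 0], "turn": [0, 0, 0]}, {"travel": [0, 0, 0], "turn": [0, 0, 0]}, {"travel": [0, 0, 0], "turn": [0, 0, 0]}]}}

```text
time: 14.95
position: [0.5055, 0.126, 0.1685]
tool_rot: [0.785, 3.041, 0.001]
ft_force: [-0.8, -0.1, -1.8]
grip_width: 0.423
grip_force: 45.0
```

Run:
```python
from h import *
im=np.mean([ctrl.get_image("scene")[:,:,::-1] for _ in range(4)],0).astype(np.uint8)
cv2.imwrite("pics/scene8.png",im)
s=ctrl.get_state();p=s["position"];print(p,s["ft_force"])
f=p+[.0039,-.0022,-.080]; print("foot pred",proj("scene",f),"mouth same xy",proj("scene",[.509,.1218,.082]))
x,y=203,245; c=cv2.resize(im[y:y+45,x:x+30],(533,800)[:2] if 0 else (400,600),interpolation=2)
for k in range(0,30,5): cv2.putText(c,str(x+k),(int((k+.5)*13.33)-10,595),0,.35,(255,0,255),1)
for k in range(0,45,5): cv2.putText(c,str(y+k),(2,int((k+.5)*13.33)+4),0,.35,(255,0,255),1)
cv2.imwrite("pics/c8.png",c)
```

```text
[0.50513343 0.12587943 0.16797435] [-0.60056781  0.56790061 -0.21615639]
foot pred [[218.21258664 273.24489497]] mouth same xy [[218.86771992 274.18370061]]
```

View pics/c8.png

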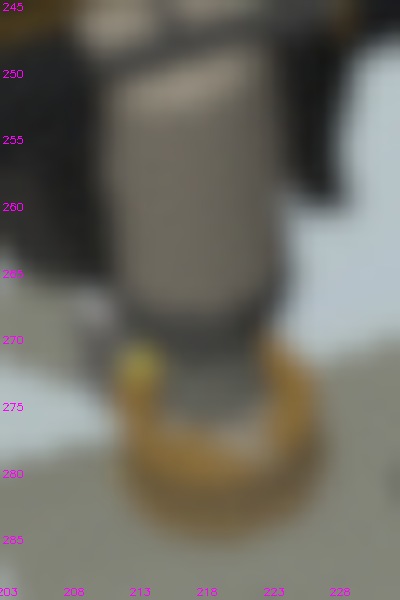

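The foot hangs right over the brass mouth (foot centre near (218,274), ring centre (219,275)), about 2 mm left of it. I'll correct by 2 mm and descend feeling the force.

Emit:
{"api": "step_arm", "payload": {"commands": [{"travel": [-0.001, -0.002, 0], "turn": [0, 0, 0]}, {"travel": [-0.001, -0.002, 0.003], "turn": [0, 0, 0]}, {"travel": [-0.001, -0.002, 0.006], "turn": [0, 0, 0]}, {"travel": [-0.001, -0.002, 0.009], "turn": [0, 0, 0]}, {"travel": [-0.001, -0.002, 0.009], "turn": [0, 0, 0]}]}}

```text
time: 15.65
position: [0.5052, 0.1241, 0.1588]
tool_rot: [0.784, 3.041, 0.001]
ft_force: [0.8, 1.5, -0.6]
grip_width: 0.42
grip_force: 45.0
```

Emit:
{"api": "step_arm", "payload": {"commands": [{"travel": [0, 0, 0], "turn": [0, 0, 0]}, {"travel": [0, 0, 0], "turn": [0, 0, 0]}]}}

```text
time: 15.85
position: [0.5052, 0.124, 0.1588]
tool_rot: [0.784, 3.041, 0.001]
ft_force: [0.5, 1.7, 0.2]
grip_width: 0.423
grip_force: 45.0
```

Emit:
{"api": "step_arm", "payload": {"commands": [{"travel": [0, 0, 0.002], "turn": [0, 0, 0]}, {"travel": [0, 0, 0.004], "turn": [0, 0, 0]}, {"travel": [0, 0, 0.004], "turn": [0, 0, 0]}]}}

```text
time: 16.15
position: [0.5053, 0.1241, 0.1554]
tool_rot: [0.785, 3.041, 0.001]
ft_force: [-0.7, 1.1, 6.6]
grip_width: 0.423
grip_force: 45.0
```

Emit:
{"api": "step_arm", "payload": {"commands": [{"travel": [0, 0, 0.002], "turn": [0, 0, 0]}, {"travel": [0, 0, 0.004], "turn": [0, 0, 0]}, {"travel": [0, 0, 0.004], "turn": [0, 0, 0]}]}}

```text
time: 16.45
position: [0.5054, 0.1241, 0.1517]
tool_rot: [0.784, 3.041, 0.0]
ft_force: [-0.7, 1.5, 7.7]
grip_width: 0.423
grip_force: 45.0
```

Emit:
{"api": "step_arm", "payload": {"commands": [{"travel": [0, 0, 0.0015], "turn": [0, 0, 0]}, {"travel": [0, 0, 0.003], "turn": [0, 0, 0]}, {"travel": [0, 0, 0.003], "turn": [0, 0, 0]}]}}

```text
time: 16.75
position: [0.5057, 0.1241, 0.1505]
tool_rot: [0.784, 3.04, -0.001]
ft_force: [-3.4, -0.6, 18.0]
grip_width: 0.42
grip_force: 45.0
```

Emit:
{"api": "step_arm", "payload": {"commands": [{"travel": [0, 0, 0.001], "turn": [0, 0, 0]}, {"travel": [0, 0, 0.0015], "turn": [0, 0, 0]}, {"travel": [0, 0, 0.0015], "turn": [0, 0, 0]}]}}

```text
time: 17.05
position: [0.506, 0.1242, 0.1503]
tool_rot: [0.784, 3.039, -0.002]
ft_force: [-6.5, -0.8, 27.1]
grip_width: 0.426
grip_force: 45.0
```

The force law matches the plate spring bottoming out, so the pins went through the slots. I'll ease off the push a little and start the twist about the lamp's axis, which sits about 4 mm off the TCP.

Emit:
{"api": "step_arm", "payload": {"commands": [{"travel": [0, 0, -0.0015], "turn": [0, 0, 0]}, {"travel": [0, 0, -0.003], "turn": [0, 0, 0]}, {"travel": [0, 0, -0.003], "turn": [0, 0, 0]}]}}

```text
time: 17.35
position: [0.5054, 0.1241, 0.1508]
tool_rot: [0.784, 3.041, 0.0]
ft_force: [-1.1, 1.2, 9.6]
grip_width: 0.421
grip_force: 45.0
```

Emit:
{"api": "step_arm", "payload": {"commands": [{"travel": [0, 0.0004, 0], "turn": [0, 0, 6]}, {"travel": [-0.0001, 0.0008, 0], "turn": [0, 0, 12]}, {"travel": [-0.0002, 0.0012, 0], "turn": [0, 0, 18]}, {"travel": [-0.0003, 0.0016, 0], "turn": [0, 0, 24]}, {"travel": [-0.0003, 0.0016, 0], "turn": [0, 0, 24]}], "force": 55}}

```text
time: 17.85
position: [0.5076, 0.1266, 0.1509]
tool_rot: [1.401, 2.809, 0.006]
ft_force: [0.6, 3.7, 6.4]
grip_width: 0.42
grip_force: 55.0
```

```bash
python3 -c "
from h import *
s=ctrl.get_state();print(s['position'],s['ft_force'],s['torque'],s['joint_positions'].round(2),np.degrees(np.arctan2(*Ro.from_rotvec(s['tool_rot']).as_matrix()[1::-1,0])))"
```

```text
[0.50757609 0.12657172 0.1509235 ] [0.56332546 3.70196186 6.44645721] [ 0.79875341 -0.58878805  0.14364725] [ 0.51  0.2  -0.88  1.86  0.17  1.15  0.22] 126.98653154035824
```

Emit:
{"api": "step_arm", "payload": {"commands": [{"travel": [0, 0.0004, 0], "turn": [0, 0, 6]}, {"travel": [-0.0001, 0.0008, 0], "turn": [0, 0, 12]}, {"travel": [-0.0002, 0.0012, 0], "turn": [0, 0, 18]}, {"travel": [-0.0003, 0.0016, 0], "turn": [0, 0, 24]}, {"travel": [-0.0005, 0.002, 0], "turn": [0, 0, 30]}]}}

```text
time: 18.35
position: [0.5103, 0.1276, 0.1511]
tool_rot: [2.082, 2.349, 0.01]
ft_force: [3.8, 3.8, 5.3]
grip_width: 0.419
grip_force: 55.0
```

```bash
cat > st.py <<'E'
from h import *
s=ctrl.get_state();print(s['position'].round(4),s['ft_force'].round(1),s['torque'].round(2),s['joint_positions'].round(2),np.degrees(np.arctan2(*Ro.from_rotvec(s['tool_rot']).as_matrix()[1::-1,0])).round(1))
E
python3 st.py
```

```text
[0.5103 0.1276 0.1511] [3.8 3.8 5.3] [ 0.99 -1.21  0.23] [ 0.45  0.19 -0.81  1.85  0.15  1.15 -0.3 ] 96.9
```

Emit:
{"api": "step_arm", "payload": {"commands": [{"travel": [0, 0.0004, 0], "turn": [0, 0, 6]}, {"travel": [-0.0001, 0.0007, 0.0005], "turn": [0, 0, 12]}, {"travel": [-0.0003, 0.001, 0.0005], "turn": [0, 0, 18]}, {"travel": [-0.0005, 0.0013, 0.001], "turn": [0, 0, 24]}, {"travel": [-0.0006, 0.0015, 0.001], "turn": [0, 0, 30]}]}}

```text
time: 18.85
position: [0.5132, 0.1269, 0.151]
tool_rot: [2.619, 1.73, 0.014]
ft_force: [4.9, 3.4, 7.1]
grip_width: 0.42
grip_force: 55.0
```

Emit:
{"api": "step_arm", "payload": {"commands": [{"travel": [0, 0, 0], "turn": [0, 0, 2]}, {"travel": [0, 0, 0], "turn": [0, 0, 2]}]}}

```text
time: 19.05
position: [0.5134, 0.1268, 0.151]
tool_rot: [2.646, 1.688, 0.015]
ft_force: [6.0, 2.9, 6.9]
grip_width: 0.422
grip_force: 55.0
```

```bash
python3 st.py
```

```text
[0.5134 0.1268 0.151 ] [6.  2.9 6.9] [ 0.71 -1.59  0.27] [ 0.39  0.19 -0.74  1.85  0.14  1.15 -0.84] 65.1
```

Emit:
{"api": "step_arm", "payload": {"commands": [{"travel": [0.0005, 0.0005, 0.0003], "turn": [0, 0, 3]}, {"travel": [0.001, 0.001, 0.0006], "turn": [0, 0, 6]}, {"travel": [0.001, 0.001, 0.0006], "turn": [0, 0, 9]}, {"travel": [0.001, 0.001, 0.0006], "turn": [0, 0, 9]}]}}

```text
time: 19.45
position: [0.5153, 0.1262, 0.1508]
tool_rot: [2.769, 1.473, 0.015]
ft_force: [6.3, 0.9, 9.2]
grip_width: 0.422
grip_force: 55.0
```

```bash
python3 st.py
```

```text
[0.5153 0.1262 0.1508] [6.3 0.9 9.2] [ 0.06 -1.64  0.29] [ 0.37  0.19 -0.73  1.85  0.14  1.15 -0.99] 56.0
```

Emit:
{"api": "step_arm", "payload": {"commands": [{"travel": [0.0004, 0.0006, 0], "turn": [0, 0, 2]}, {"travel": [0.0008, 0.0012, 0], "turn": [0, 0, 4]}, {"travel": [0.0008, 0.0012, 0], "turn": [0, 0, 6]}, {"travel": [0.0008, 0.0012, 0], "turn": [0, 0, 6]}]}}

```text
time: 19.85
position: [0.5161, 0.1259, 0.1508]
tool_rot: [2.842, 1.328, 0.013]
ft_force: [4.5, -0.2, 10.6]
grip_width: 0.419
grip_force: 55.0
```

```bash
python3 st.py
```

```text
[0.5161 0.1259 0.1508] [ 4.5 -0.2 10.6] [-0.22 -1.11  0.43] [ 0.36  0.19 -0.71  1.85  0.14  1.15 -1.1 ] 50.1
```

Emit:
{"api": "step_arm", "payload": {"commands": [{"travel": [0.0003, 0.0004, 0], "turn": [0, 0, 2]}, {"travel": [0.0005, 0.0008, 0], "turn": [0, 0, 4]}, {"travel": [0.0005, 0.0008, 0], "turn": [0, 0, 4]}, {"travel": [0.0005, 0.0008, 0], "turn": [0, 0, 4]}]}}

```text
time: 20.25
position: [0.5164, 0.1256, 0.1506]
tool_rot: [2.888, 1.228, 0.011]
ft_force: [2.7, -0.1, 11.1]
grip_width: 0.417
grip_force: 55.0
```

```bash
python3 st.py
python3 - <<'E'
from h import *
im=ctrl.get_image("scene")[:,:,::-1]; cv2.imwrite("pics/end.png",cv2.resize(im[200:305,170:310],(800,600),interpolation=2))
np.set_printoptions(linewidth=250,threshold=10**6)
g=cv2.cvtColor(im,cv2.COLOR_BGR2GRAY)
for y in range(252,290,2): print(y,g[y,202:236])
E
```

```text
[0.5164 0.1256 0.1506] [ 2.7 -0.1 11.1] [-0.2  -0.83  0.26] [ 0.35  0.19 -0.71  1.85  0.14  1.15 -1.16] 46.1
252 [ 39  36  36  40  38  34  38  37  37  37  37  36  37  35  38  36  40  39  39  36  37  36  37  37  39  48  85 138 177 190 192 193 192 194]
254 [ 44  45  46  43  43  43  42  40  40  40  40  38  39  37  36  39  38  39  38  39  41  38  37  37  39  44  73 123 167 187 191 193 194 191]
256 [ 55  54  56  55  55  56  52  50  52  50  48  45  47  46  45  44  41  40  40  42  41  39  43  39  41  43  57  94 139 173 187 192 191 193]
258 [ 56  57  58  59  57  56  57  56  57  57  57  55  57  56  55  54  54  54  52  51  51  51  50  50  47  47  54  84 120 153 178 191 193 192]
260 [ 65  63  59  58  58  56  58  57  58  59  58  57  58  58  57  55  58  58  58  58  58  57  59  61  62  57  61  82 118 148 178 190 193 192]
262 [ 73  66  59  60  59  60  60  60  59  59  59  58  57  57  58  58  60  65  71  77  72  63  63  63  65  61  59  79 122 162 184 190 191 192]
264 [ 65  65  61  63  68  66  63  63  60  62  63  57  55  52  50  48  53  55  58  59  59  55  50  47  47  46  48  75 126 169 188 191 192 19
[... 1006 characters left out ...]
185 187 185 175 156 136 129 125 116 103  96  96  99 103 106 109 106 104 103 100  95  89  89  99 113 126 129 130 129 120 108 104 122]
282 [186 186 185 180 163 145 132 131 129 126 116 107  97  94  92  95  93  95  93  92  92  93  96 101 114 125 130 132 130 130 124 109  95 100]
284 [185 186 185 181 165 145 135 130 130 129 127 123 117 111 107 104 104 103 105 105 110 114 118 124 129 131 132 131 132 132 131 128 120 107]
286 [185 186 186 183 175 156 138 131 129 130 130 129 130 129 127 127 125 125 126 127 130 131 132 131 132 132 132 132 132 133 133 132 131 128]
288 [176 184 183 178 164 147 135 131 131 130 131 132 131 133 132 133 133 133 132 132 132 133 133 134 133 132 131 133 132 132 133 132 133 132]
```

Emit:
{"api": "step_arm", "payload": {"commands": [{"travel": [0, 0, 0], "turn": [0, 0, 0]}, {"travel": [0, 0, 0], "turn": [0, 0, 0]}], "force": 60}}

```text
time: 20.5
position: [0.5164, 0.1256, 0.1506]
tool_rot: [2.888, 1.228, 0.011]
ft_force: [3.3, 0.2, 10.6]
grip_width: 0.423
grip_force: 60.0
```

Run:
```python
from h import *
for i in range(8):
    s=ctrl.get_state(); print(s["torque"].round(3),s["ft_force"].round(1),s["grip_force"]); ctrl.get_image("top")
```

```text
[-0.227 -0.844  0.228] [ 3.3  0.2 10.6] 60.001342445611954
[-0.24  -0.808  0.171] [ 2.6 -0.  10.8] 60.00131327658892
[-0.224 -0.772  0.221] [ 2.6 -0.4 11.3] 60.001134127378464
[-0.216 -0.845  0.233] [ 3.2  0.5 11.7] 60.00127550214529
[-0.273 -0.852  0.211] [ 3.8  0.2 11.6] 60.00136647373438
[-0.271 -0.839  0.226] [ 2.1 -0.8 10.9] 60.00135778449476
[-0.214 -0.826  0.225] [ 3.1 -0.4 11.1] 60.001304196193814
[-0.231 -0.785  0.217] [ 3.7 -0.1 11.2] 60.00130006112158
```

Emit:
{"api": "step_arm", "payload": {"commands": [{"travel": [0, 0, 0], "turn": [0, 0, 2]}, {"travel": [0, 0, 0], "turn": [0, 0, 3]}, {"travel": [0, 0, 0], "turn": [0, 0, 3]}]}}

```text
time: 21.2
position: [0.5167, 0.1253, 0.1506]
tool_rot: [2.919, 1.152, 0.012]
ft_force: [3.9, -0.6, 10.5]
grip_width: 0.417
grip_force: 60.0
```

```bash
python3 - <<'E'
from h import *
for i in range(6):
    s=ctrl.get_state(); print(s["torque"].round(3),s["ft_force"].round(1)); ctrl.get_image("top")
E
python3 st.py
```

```text
[-0.326 -1.011  0.321] [ 3.9 -0.6 10.5]
[-0.371 -1.021  0.363] [ 3.2  0.5 10.3]
[-0.341 -0.98   0.291] [ 3.  -0.7 11.3]
[-0.383 -0.987  0.352] [ 3.5 -0.4 10.4]
[-0.347 -0.986  0.306] [ 3.3 -1.8 10.5]
[-0.309 -1.006  0.332] [ 2.7 -0.1  9.7]
[0.5167 0.1253 0.1506] [ 2.9 -0.7 10.2] [-0.3  -1.    0.32] [ 0.35  0.19 -0.7   1.85  0.14  1.15 -1.22] 43.1
```

Torque rises steeply, 0.22 to 0.32 Nm over 3°, so the ring is on its stop. The push is about 11 N with the plate bottomed, and the grip is 60 N. Handing in.

```bash
python3 -c "
from bench import ctrl
print(ctrl.close_job())"
```

```text
the job is handed in; nothing more can be done
None
```

I closed the screw cap, flipped the bayonet cap right back, and handed in at about 21.5 s with the gripper still holding the stick lamp pushed in and turned against its stop; the force readings fit that, but the hand-in returned no verdict.

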